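# Fish the dropped lantern out of the gap and hang it on the scale

## Robot

A 7-joint arm with a two-finger parallel gripper is mounted at the origin on a cart in front of the work surface, level with it; the furniture and walls round the work are solid. World frame = base frame: x ahead of the robot, y to its left, z up, the work surface at z = 0. Lengths are in m, angles in rad, forces in N, time in s.
With the tool pointing down it reaches from about 0.4 to 0.85 m from the base axis. Payload 10.4 kg.
Tool frame: the origin (TCP) lies at the very end of the fingers, on their centre line; the grasp point (between the pads) lies 19 mm behind it; x points along the fingers, y is the direction in which the jaws open and shut, and the axes are right-handed (so a half turn about x gives the same grasp; the last joint's range is limited). The gripper opens to 85 mm and grips with 20 to 120 N. Pads are 22 mm wide; open, the fingers measure 114 mm over their backs; the gripper's body (76 mm by 85 mm) begins 54 mm behind the grasp point. The pads swing forward as they close: fully open they stand 13 mm farther back than shut.
Start: joints at [-1.361, 0.332, -0.065, 1.46, 0.022, 1.35, -0.088], TCP at [0.144, 0.608, 0.231] pointing down, gripper open.
Joint ranges: [-2.6, 2.6], [-0.5, 2.12], [-1.47, 1.34], [0.16, 2.42], [-1.27, 4.41], [0.06, 2.06], [-2.6, 2.6]. Speed limits (rad/s): [2.22, 2.22, 2.79, 2.79, 3.14, 3.14, 3.14].

## Interface

Orientations are given as a unit quaternion [x, y, z, w].
In Python, from workcell import monitor, camera, ticket, regions_of gives the robot as it stands.
- The arm moves only by the tool step_arm, never from a script. Its argument "increments" is a list of rows, each a list of 5 numbers: the finger opening in m, from 0 to 0.0854, then the shift along the world's x, y, z in m, then the turn about the world's z in rad. A call has 1 to 12 rows; each row shifts and turns the commanded pose from where the row before left it; what a row does not reach is not made up. A row lasts 1/12 s, in which the tool goes at most 41.7 mm and 7.16 degrees, less where a joint would pass 70% of its speed; a pose out of reach is approached as far as the arm can. A call with a gripper value outside its range is refused whole. The fingers move at their own pace and stop on an object; "force" is the grip in N (left out, the last holds). Time passes only in rows, so rows that do not move let the fingers close. It gives the time, the measured TCP pose, the force and the opening at its end, in the units of the state.
- monitor.get_obs(): the state, without advancing time (a new reading comes with each control period).
- camera(name): name is "scene" or "top"; returns a dict with "color" (480x640x3 uint8, red, green, blue), "range_z" (480x640 float32, m along the optical axis (not along the pixel's ray), 0 where there is no reading), "fx", "fy", "cx", "cy" (pixels), "cam_to_world" (4x4, takes a point from camera to world coordinates). Camera axes: x right, y up, looking along -z (the intrinsics and any distortion apply to the point x, -y, -z); pixel columns grow to the right and rows downward; lengths in m; the calibration is good to about 2 mm. A picture is of the moment at which its call begins.
- ticket.hand_in(): hands the job in, once; it reports no verdict.
Trained networks look in a picture, given as the dict that the camera call returned (one of the last four; its "shot" number tells which), for a name from the list of things; names that differ only in an ending like _2 or _b are one class to them, and where a whole thing is asked for, a point or a joint stands for the part that bears it (a point fixed in the world has none). Each returns a list of dicts, best first, with "p" (0 to 1); they miss things now and then, are a little off and sometimes report something else, mostly with a low value. They report only what shows in the picture. A call takes as long as a camera call.
- regions_of(picture, query): "region" (480x640 bool, what is visible of it) and "centre" ([row, column] in pixels, amid what is visible of it).
The state is a dict: "clock": time; "joint_pos": joint angles; "joint_velocities": joint speeds; "tau": joint torques, N m; "position": TCP position; "ee_rot": TCP orientation; "ft_force": force on the tool from outside, world axes, zero at the start; "torque": the same for the moment, N m; "grip_width": opening from 0.0 (shut) to 1.0 (fully open).
Only numpy, scipy, OpenCV 4.12 (cv2) and the standard library are available. Lean on these libraries where they do the work, as an engineer would, in place of code of your own. Each camera call takes 0.05 s, during which the arm holds its last target. There are 200 camera calls.

## Task

A little brass lantern has dropped into the narrow gap between the two drawer blocks, under their shelf. Take the red-handled bent rod from its rack, fish the lantern out by its wire handle without touching it with the gripper, and use the rod to hang it over both prongs of the sprung hook of the hanging scale. Let it settle, unhook the rod, and put the rod back in its rack or lay it down on the table; leave the ornaments and the mug standing where they are.

Things in the scene. Friction and masses are not known exactly. Their poses are not given: they have to be found in the camera images.
- drawer_unit: Fixed pale wooden unit: two drawer blocks (200 deep, x from -100 to 100; 70 wide; 110 high) 68 mm apart; the gap between runs along x, open in front, shut at the back. Shelf over both: underside 225 high, 14 thick, from x = -35 to 110, 214 wide; two ornaments on it. Origin: on the table, mid-gap, below the shelf; x points into the gap, away from the robot, y left, z up.
- lantern: Loose brass lantern, 105 to 210 g, upright on the table in the gap, 30 to 50 mm behind the unit's origin. Cup 46 dia with tealight, 34 high; stiff fixed wire handle (5 mm wire, 58 wide over all) with a straight top bar 100 mm up, kinked up 5 mm in its middle 16 mm; opening 48 wide, from 34 to 97 high. Origin: centre of underside; y along the bar (across the gap, within 12 degrees), z up.
- lantern_center (a point): Centre of the lantern, half-way up (50 mm above its underside).
- lantern_bar (a point): Middle of the lantern's top bar, on the axis of its straight parts, 100 mm above the underside. The kink above this point finds its own way onto a hook, and the lantern then hangs upright; it swings if moved fast.
- scale: Fixed hanging scale. Base 120 (x) by 100 (y), 12 high; steel column 18 dia at x = +30; grey head with blank dial, 50 wide, x from -36 to +44, 350 to 405 high. Origin: centre of the base on the table; x points away from the robot, the hook to -x. The twin hook hangs below the head on a stem 7 dia at x = -20.
- twin_hook (a joint): How far the sprung twin hook has dipped, in m: 0 empty, 0.04 at its stop, growing downwards. Spring 100 N/m (100 g dips it about 10 mm), lightly damped: it bobs for about a second.
- hook_seat (a point): Where the bar shall lie: midway between the two prongs, level with their tops, 272 mm above the table when empty. Axes as the scale's. Prongs: level 5 mm wires along x, clear space 23 between, 33 over all; joined by a cross wire 36 mm to +x of here; ends 26 mm to -x, turned up 11 mm. The bar comes from -x, over 14 mm above here, then down, the rod's tip between the prongs.
- rack: Fixed dark rack: base 120 x 90, 12 high (x from -45 to 75); post at x = 52 to 68, 50 wide, 170 high; two steel arms along x (from -30 to the post), tops 170 high, with a 15 mm slot between them, open to -x. Origin: on the table below the rod's shaft; x points away from the robot. The rod is put back from -x, collar above the arms, then lowered.
- rod: Bent rod, 90 g, hung upright by its collar (36 dia, 6 thick) on the rack's arms: lift 10 mm, then draw 40 mm to the rack's -x. Origin: on the axis at the collar's underside; z up the shaft, x the way the tip bends. Red handle 20 (x) by 16 (y), z = 6 to 78. Shaft 8 dia to z = -112, then 32 mm of 6 mm wire 35 degrees below x, then 14 mm turned up square to it.
- rod_grip (a point): Middle of the rod's handle, 42 mm above the rod's origin; axes as the rod's. Pinch the flat 16 mm (along y).
- rod_trough (a point): Middle of the 32 mm bent part at the rod's tip, on the wire's axis: rod x = +13.1, z = -121.2 mm. With the rod leaned 35 degrees, tip forward, this part is level and carries a bar between the shaft and the upturned end.
- house: White ceramic house, 45 x 52 x 110, on the unit's shelf, left; origin at the centre of its underside. Leave it.
- toadstool: Small red ceramic toadstool, 62 dia, 80 high, on the unit's shelf, right; origin at the centre of its underside. Leave it.
- mug: White mug, 74 x 105 x 83, on the table to the left of the rack; origin at its underside. Leave it.

How it is judged:
By the outcome, as a careful person would: the job done as asked, in the order asked, and still so for the second after the job is handed in, with the robot touching nothing.
It also fails if it takes over 72 s, if anything falls off the work surface, if the arm or the gripper's body presses on something with over 40 N, if the wrist force passes 120 N, or if a joint passes its speed limit or range.

## Working session

There is one attempt and no reset: what is moved stays moved. The work goes in short steps, Python scripts to look and compute and a tool call to move; the robot and the scene stay as the last step left them, time stands still between calls to the robot, and variables do not carry over. Pictures are saved under pics/ and viewed, about 8 in all and at most 12, crops included, and the job is handed in when it is done.

Besides the shell and the picture viewer there is one more tool, called after "Call:" as name([rows], argument=value, ...), one row to a line, values as JSON. step_arm: Moves the arm, as the interface text tells. Its arguments: {"type":"object","properties":{"increments":{"type":"array"},"force":{"type":"number"}},"required":["increments"]}

```bash
mkdir -p pics; ls
cat > h.py <<'E'
import numpy as np, cv2
from workcell import monitor, camera, ticket, regions_of
def save(p,n): cv2.imwrite('pics/'+n,p['color'][:,:,::-1])
def pts(p,mask=None):
    z=p['range_z']; v,u=np.nonzero((z>0)&(mask if mask is not None else True))
    d=z[v,u]; c=np.c_[(u-p['cx'])/p['fx']*d,-(v-p['cy'])/p['fy']*d,-d,np.ones(len(d))]
    return (c@np.array(p['cam_to_world']).T)[:,:3],u,v
E
python3 - <<'E'
from h import *
o=monitor.get_obs(); print({k:np.round(v,3) for k,v in o.items()})
a=[]
for n in('scene','top'):
    p=camera(n); save(p,n+'0.png'); print(n,p['fx'],p['cx'],p['cy'],np.round(p['cam_to_world'],3).tolist(),[k for k in p])
    for q in('drawer_unit','lantern','scale','twin_hook','rack','rod','house','toadstool','mug'):
        for r in regions_of(p,q)[:1]:
            P,u,v=pts(p,r['region'])
            if len(P): print(q,round(r['p'],2),np.round(r['centre']),len(P),np.round(np.percentile(P,[2,50,98],axis=0),3).tolist())
E
```

```text
pics
{'clock': np.float64(0.0), 'joint_pos': array([-1.361,  0.333, -0.065,  1.461,  0.022,  1.35 , -0.089]), 'joint_velocities': array([ 0.   ,  0.001, -0.001,  0.003,  0.001, -0.002,  0.   ]), 'tau': array([ 1.0000e-03, -6.2545e+01,  5.0000e-02, -3.9161e+01,  1.6000e-02,
        1.0000e-02, -0.0000e+00]), 'position': array([0.144, 0.608, 0.231]), 'ee_rot': array([ 0.082,  0.702, -0.083,  0.702]), 'ft_force': array([-0.147, -0.707, -1.155]), 'torque': array([-0.025,  0.004,  0.011]), 'grip_width': np.float64(1.002)}
scene 621.027519797352 316.1398227972026 244.30996777247657 [[0.048, 0.88, -0.473, 0.019], [-0.999, 0.037, -0.034, -0.052], [-0.012, 0.474, 0.88, 1.337], [0.0, 0.0, 0.0, 1.0]] ['color', 'range_z', 'fx', 'fy', 'cx', 'cy', 'cam_to_world', 'shot']
drawer_unit 0.81 [274. 468.] 10431 [[0.46, -0.432, 0.025], [0.575, -0.324, 0.233], [0.685, -0.195, 0.242]]
lantern 0.89 [285. 459.] 428 [[0.607, -0.366, -0.001], [0.626, -0.336, 0.026], [0.658, -0.313, 0.069]]
scale 0.75 [255. 294.] 3694 [[0.596, -0.016, 0.004], [0.652, 0.031, 0.018], [0.712, 0.08, 0.406]]
twin_hook 0.6 [228. 299.
[... 896 characters left out ...]
626, -0.313, 0.031]]
scale 0.86 [238. 307.] 2768 [[0.6, -0.008, 0.006], [0.654, 0.039, 0.02], [0.712, 0.083, 0.408]]
twin_hook 0.51 [231. 309.] 25 [[0.585, 0.02, 0.268], [0.638, 0.035, 0.274], [0.641, 0.046, 0.291]]
rack 0.87 [274. 245.] 1615 [[0.593, 0.154, 0.005], [0.65, 0.2, 0.014], [0.706, 0.246, 0.174]]
rod 0.76 [268. 244.] 195 [[0.619, 0.182, 0.11], [0.629, 0.195, 0.183], [0.645, 0.212, 0.252]]
house 0.65 [166. 439.] 886 [[0.644, -0.313, 0.241], [0.666, -0.279, 0.323], [0.703, -0.255, 0.348]]
toadstool 0.98 [171. 485.] 651 [[0.594, -0.403, 0.245], [0.616, -0.37, 0.308], [0.645, -0.35, 0.321]]
mug 0.91 [310. 183.] 944 [[0.586, 0.326, 0.001], [0.625, 0.384, 0.035], [0.656, 0.416, 0.087]]
```

Run:
```python
import cv2,numpy as np
a=cv2.imread('pics/scene0.png');b=cv2.imread('pics/top0.png')
A=cv2.resize(a[190:340,180:580],(800,300),interpolation=3);B=cv2.resize(b[130:280,180:580],(800,300),interpolation=3)
cv2.imwrite('pics/v1.png',np.vstack([A,B]))
```

```text
(no output)
```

View pics/v1.png

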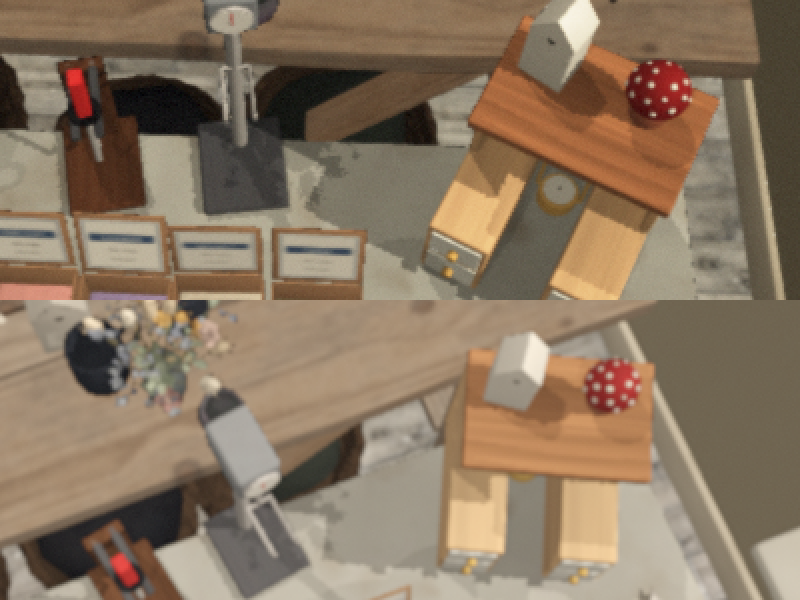

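Picture 1: scene on top (rack with red handle, scale with its twin wire hook, yawed drawer unit with the lantern in the gap), the top camera below. Next, fit the poses from both depth views.

Run:
```python
from h import *
from scipy.spatial.transform import Rotation as R
print('tool axes',np.round(R.from_quat(monitor.get_obs()['ee_rot']).as_matrix(),2).tolist())
def rect(P,n):
    if len(P)<20: print(n,'few');return
    c,s,a=cv2.minAreaRect(P[:,:2].astype(np.float32)*1000); print(n,len(P),np.round(c,1),np.round(s,1),round(a,1),'z',np.round(np.median(P[:,2]),3))
for n in('scene','top'):
    p=camera(n); print('==',n)
    P,u,v=pts(p)
    box=lambda x0,x1,y0,y1,z0,z1:P[(P[:,0]>x0)&(P[:,0]<x1)&(P[:,1]>y0)&(P[:,1]<y1)&(P[:,2]>z0)&(P[:,2]<z1)]
    rect(box(.45,.8,-.47,-.17,.232,.246),'shelf')
    rect(box(.4,.8,-.47,-.17,.104,.117),'blocks')
    rect(box(.55,.75,-.05,.12,.007,.018),'scalebase')
    rect(box(.55,.75,.13,.27,.007,.018),'rackbase')
    rect(box(.56,.75,.13,.27,.163,.174),'rackarms')
    rect(box(.55,.75,-.05,.12,.398,.412),'head')
    h=box(.55,.645,-.02,.1,.255,.30); rect(h,'hook'); print(np.round(h,3)[::max(1,len(h)//40)].tolist())
    rect(box(.58,.7,.14,.25,.243,.258),'handletop')
    c=p['color'].astype(int); red=(c[:,:,0]>120)&(c[:,:,1]<60)&(c[:,:,2]<70)
    Q,_,_=pts(p,red); Q=Q[(Q[:,1]>.1)&(Q[:,2]>.17)&(Q[:,0]>.5)]; print('red',len(Q),np.round(Q.mean(0),3),np.round(np.percentile(Q,[3,97],axis=0),3).tolist()); t=Q[Q[:,2]>np.percentile(Q[:,2],97)-.008]; print('top of handle',np.round(t.mean(0),4))
    for r in regions_of(p,'lantern')[:1]:
        L,_,_=pts(p,r['region']); print('lantern z-slices',[(z,np.round(L[abs(L[:,2]-z)<.006].mean(0),3).tolist(),(abs(L[:,2]-z)<.006).sum()) for z in(.01,.02,.03,.04,.06,.08,.1) if (abs(L[:,2]-z)<.006).any()])
        Q=L[(L[:,2]>.026)&(L[:,2]<.042)]
        rect(Q,'cup rim') if len(Q)>5 else 0
        print(np.round(cv2.minEnclosingCircle((Q[:,:2]*1000).astype(np.float32))[0],1))
    for q in('house','toadstool'):
        for r in regions_of(p,q)[:1]:
            L,_,_=pts(p,r['region']); L=L[L[:,2]>.245]; print(q,np.round(np.percentile(L,[1,99],axis=0),3).tolist())
```

```text
tool axes [[-0.0, 0.23, 0.97], [0.0, 0.97, -0.23], [-1.0, 0.0, -0.0]]
== scene
shelf 5408 [ 621.6 -331.5] [214.5 149.3] 63.3 z 0.238
blocks 3522 [ 607.6 -274.9] [298.1 206.6] 63.5 z 0.109
scalebase 1627 [656.5  29.1] [126.9 152.4] 5.3 z 0.011
rackbase 1301 [648.1 197.2] [122.3  99.3] 15.7 z 0.011
rackarms 359 [653.9 197.8] [100.5  49.2] 11.2 z 0.169
head 911 [661.5  32. ] [79.5 49.7] 8.9 z 0.403
hook 196 [607.1  23.8] [70.5 32.9] 8.4 z 0.271
[[0.639, 0.032, 0.3], [0.637, 0.026, 0.297], [0.635, 0.03, 0.291], [0.634, 0.028, 0.29], [0.637, 0.027, 0.282], [0.637, 0.025, 0.277], [0.642, 0.017, 0.269], [0.636, 0.041, 0.274], [0.639, 0.033, 0.269], [0.637, 0.025, 0.273], [0.637, 0.017, 0.273], [0.636, 0.041, 0.27], [0.636, 0.033, 0.27], [0.634, 0.025, 0.275], [0.637, 0.017, 0.269], [0.634, 0.041, 0.269], [0.628, 0.042, 0.275], [0.634, 0.011, 0.268], [0.628, 0.013, 0.273], [0.628, 0.039, 0.267], [0.625, 0.042, 0.268], [0.625, 0.012, 0.271], [0.622, 0.038, 0.271], [0.619, 0.042, 0.271], [0.621, 0.01, 0.27], [0.619, 0.012, 0.27], [0.615, 0.038, 0.272], [0.613, 0.037, 0.27], [0.611, 0.037, 0.26
[... 2432 characters left out ...]
 0.01, 0.274], [0.589, 0.012, 0.268], [0.596, 0.042, 0.275], [0.585, 0.011, 0.274], [0.592, 0.041, 0.279], [0.58, 0.009, 0.281], [0.59, 0.037, 0.274], [0.587, 0.041, 0.274], [0.584, 0.04, 0.274], [0.58, 0.038, 0.276], [0.578, 0.039, 0.278]]
handletop 62 [635.2 196.5] [20.2 15.7] 13.6 z 0.248
red 1031 [0.78  0.626 0.259] [[0.627, 0.195, 0.208], [0.832, 0.688, 0.275]]
top of handle [0.7992 0.6619 0.2709]
lantern z-slices [(0.01, [0.618, -0.322, 0.012], np.int64(4)), (0.02, [0.617, -0.321, 0.019], np.int64(12)), (0.03, [0.615, -0.322, 0.028], np.int64(9))]
cup rim few
[ 615.  -322.3]
house [[0.643, -0.313, 0.247], [0.702, -0.254, 0.35]]
toadstool [[0.593, -0.404, 0.247], [0.647, -0.349, 0.321]]
```

Call:
step_arm([
  [0.0854,0,0,0.03,0.1],
  [0.0854,0.01,-0.01,0.03,0.1],
  [0.0854,0.02,-0.017,0.03,0.1],
  [0.0854,0.022,-0.018,0.01,0.1],
  [0.0854,0.025,-0.021,0,0.043],
  [0.0854,0.025,-0.021,0,0],
  [0.0854,0.025,-0.021,0,0],
  [0.0854,0.025,-0.021,0,0],
  [0.0854,0.025,-0.021,0,0],
  [0.0854,0.025,-0.021,0,0],
  [0.0854,0.025,-0.021,0,0],
  [0.0854,0.025,-0.021,0,0],
], force=60)

```text
clock: 2.4
position: [0.3972, 0.3939, 0.3316]
ee_rot: [-0.074, 0.703, 0.074, 0.703]
ft_force: [0.4, -0.1, 0.1]
grip_width: 1.002
```

Call:
step_arm([
  [0.0854,0.025,-0.021,0,0],
  [0.0854,0.025,-0.021,0,0],
  [0.0854,0.025,-0.021,0,0],
  [0.0854,0.025,-0.021,0,0],
  [0.0854,0.025,-0.021,0,0],
  [0.0854,0.025,-0.021,0,0],
  [0.0854,0.025,-0.021,0,0],
  [0.0854,0.025,-0.021,0,0],
  [0.0854,0.01,-0.008,0,0],
  [0.0854,0,0,0,0],
  [0.0854,0,0,0,0],
])

```text
clock: 3.32
position: [0.6062, 0.2191, 0.331]
ee_rot: [-0.074, 0.703, 0.074, 0.703]
ft_force: [-0.7, 0.2, -0.5]
grip_width: 0.998
```

Call:
step_arm([
  [0.0854,0.028,-0.0246,0,0],
  [0.0854,0,0,-0.03,0],
  [0.0854,0,0,-0.03,0],
  [0.0854,0,0,-0.03,0],
  [0.0854,0,0,-0.03,0],
  [0.0854,0,0,-0.018,0],
  [0.04,0,0,0,0],
  [0.0,0,0,0,0],
  [0.0,0,0,0,0],
  [0.0,0,0,0,0],
  [0.0,0,0,0,0],
  [0.0,0,0,0,0],
], force=60)

```text
clock: 4.32
position: [0.6347, 0.1948, 0.1948]
ee_rot: [-0.074, 0.702, 0.074, 0.704]
ft_force: [-0.2, 0.5, 0.8]
grip_width: 0.181
```

Call:
step_arm([
  [0.0,0,0,0.008,0],
  [0.0,0,0,0.008,0],
  [0.0,0,0,0,0],
  [0.0,-0.015,-0.0032,0,0],
  [0.0,-0.02,-0.0042,0,0],
  [0.0,-0.02,-0.0042,0,0],
  [0.0,-0.02,-0.0042,0,0],
  [0.0,-0.02,-0.0042,0,0],
  [0.0,-0.01,-0.002,0,0],
  [0.0,0,0,0,0],
])

```text
clock: 5.15
position: [0.5278, 0.1724, 0.21]
ee_rot: [-0.074, 0.703, 0.075, 0.703]
ft_force: [0.1, 0.3, -1.1]
grip_width: 0.176
```

Run:
```python
from h import *
p=camera('scene'); save(p,'s2.png'); P,u,v=pts(p)
H=np.full((12,14),np.nan)
print('max height cm; rows x .30.. step .05; cols y .15 .. -.5 step .05')
for i in range(8):
    print(round(.3+.05*i,2),[int(100*P[(abs(P[:,0]-.3-.05*i)<.025)&(abs(P[:,1]-.15+.05*j)<.025)][:,2].max(initial=-.01)) for j in range(14)])
q=camera('top')
A=cv2.resize(p['color'][150:350,120:420,::-1],(600,400)); B=cv2.resize(q['color'][200:300,180:480,::-1],(600,200)); cv2.imwrite('pics/v2.png',np.vstack([A,B]))
```

```text
max height cm; rows x .30.. step .05; cols y .15 .. -.5 step .05
0.3 [65, 68, 68, 7, 5, 7, 0, 0, 0, 2, 1, 1, 0, 0]
0.35 [65, 67, 66, 7, 5, 7, 0, 0, 0, 0, 1, 2, 1, 0]
0.4 [65, 65, 63, 7, 5, 7, 0, 0, 0, 0, 0, 1, 1, 0]
0.45 [63, 63, 5, 7, 5, 7, 0, 0, 0, 11, 11, 0, 0, 0]
0.5 [62, 61, 17, 17, 17, 17, 0, 11, 11, 11, 23, 24, 0, 0]
0.55 [61, 60, 28, 0, -1, 0, 0, 11, 23, 24, 24, 24, 23, 0]
0.6 [58, 1, 40, 39, 1, 0, 0, 24, 24, 24, 31, 32, 24, 0]
0.65 [1, 1, 40, 40, 0, 0, 0, 24, 34, 35, 31, 31, 24, 0]
```

View pics/v2.png

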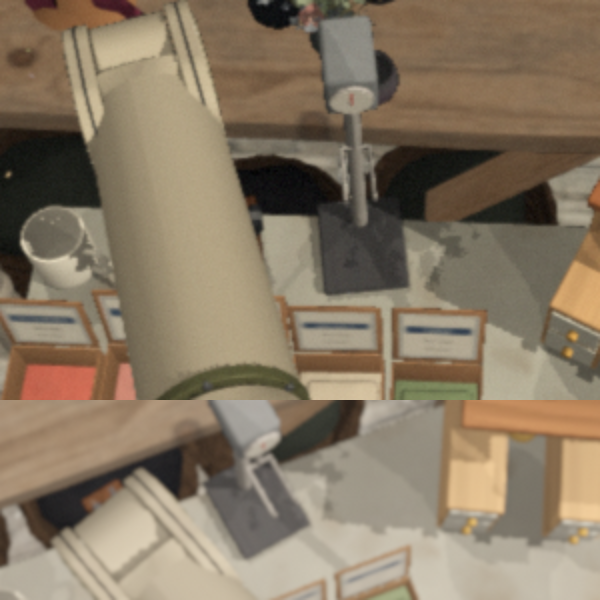

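Picture 2: the arm hides the rod from above; boxes with lids up to about 0.17 m stand at x≈0.5, so I carry the rod high over them to the open gap front, where I'll press its bent tip on the table to lean it in the grip.

Call:
step_arm([
  [0.0,-0.01,0,0.03,0],
  [0.0,-0.015,0,0.035,0],
  [0.0,-0.015,0,0.035,0],
  [0.0,-0.015,0,0.035,0],
  [0.0,-0.015,-0.01,0.025,0],
  [0.0,0,-0.03,0,-0.07],
  [0.0,0,-0.033,0,-0.1],
  [0.0,0,-0.033,0,-0.1],
  [0.0,0,-0.033,0,-0.1],
  [0.0,0,-0.033,0,-0.1],
  [0.0,0,-0.033,0,-0.1],
  [0.0,0,-0.033,0,-0.1],
])

```text
clock: 6.25
position: [0.4597, -0.0673, 0.3698]
ee_rot: [0.163, 0.688, -0.163, 0.688]
ft_force: [0.1, -0.1, -1.2]
grip_width: 0.178
```

Call:
step_arm([
  [0.0,0.005,-0.033,0,0],
  [0.0,0.005,-0.033,0,0],
  [0.0,0.005,-0.033,0,0],
  [0.0,0.005,-0.033,0,0],
  [0.0,0.005,-0.033,0,0],
  [0.0,0.003,-0.02,0,0],
  [0.0,0,0,0,0],
  [0.0,0,0,0,0],
])

```text
clock: 6.92
position: [0.4875, -0.2519, 0.3692]
ee_rot: [0.162, 0.688, -0.163, 0.688]
ft_force: [-0.1, 0.8, -2.3]
grip_width: 0.178
```

Run:
```python
from h import *
p=camera('scene'); q=camera('top'); o=monitor.get_obs(); print(o['position'],o['grip_width'],o['ee_rot'])
A=cv2.resize(p['color'][180:340,330:590,::-1],(650,400)); B=cv2.resize(q['color'][140:260,330:590,::-1],(650,200)); 
cv2.imwrite('pics/v3.png',np.vstack([A,B]))
for n in ('lantern','rod','rod_trough'):
  for c in (p,q):
    for r in regions_of(c,n)[:1]:
      P,_,_=pts(c,r['region']);print(n,round(r['p'],2),r['centre'],len(P),np.round(np.percentile(P,[2,50,98],axis=0),3).tolist() if len(P) else 0)
```

```text
[ 0.48776363 -0.24984233  0.36930095] 0.17982485267714865 [ 0.16079286  0.68863585 -0.16094493  0.68849332]
rod 0.68 [252.9, 296.3] 3728 [[0.596, -0.016, 0.005], [0.652, 0.031, 0.027], [0.713, 0.079, 0.406]]
rod_trough 0.55 [241.0, 466.1] 88 [[0.477, -0.325, 0.043], [0.485, -0.247, 0.349], [0.542, -0.235, 0.42]]
```

View pics/v3.png

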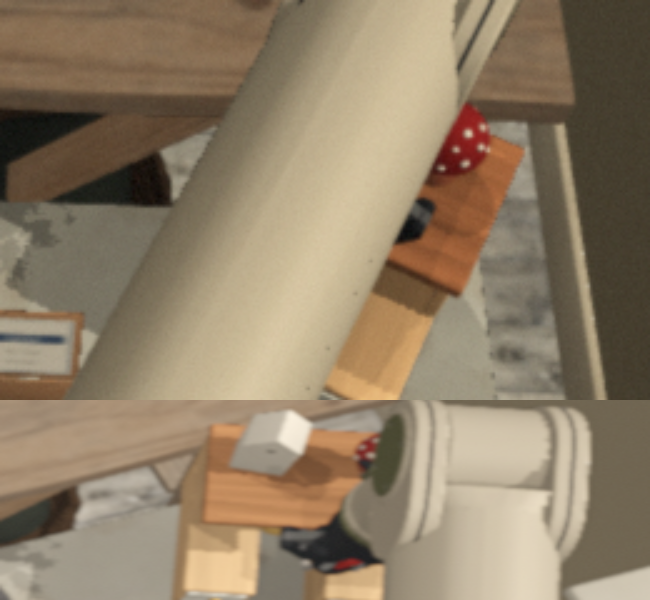

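Picture 3: top view shows gripper with red handle over the left part of the gap mouth, arm hiding the rest. Centre on the gap and go down.

Call:
step_arm([
  [0.0,-0.004,-0.01,-0.02,0],
  [0.0,0,0,-0.03,0],
  [0.0,0,0,-0.03,0],
  [0.0,0,0,-0.03,0],
  [0.0,0,0,-0.03,0],
  [0.0,0,0,-0.03,0],
  [0.0,0,0,-0.02,0],
  [0.0,0,0,-0.01,0],
  [0.0,0,0,0,0],
])

```text
clock: 8.07
position: [0.4823, -0.2597, 0.1676]
ee_rot: [0.161, 0.69, -0.161, 0.687]
ft_force: [0.2, -0.1, -1.0]
grip_width: 0.182
```

Call:
step_arm([
  [0.0,0,0,-0.005,0],
  [0.0,0,0,-0.005,0],
  [0.0,0,0,-0.003,0],
  [0.0,0,0,0,0],
], force=20)

```text
clock: 8.4
position: [0.4833, -0.2604, 0.1564]
ee_rot: [0.161, 0.688, -0.161, 0.689]
ft_force: [-0.1, -0.1, -1.1]
grip_width: 0.181
```

Call:
step_arm([
  [0.0,-0.003,0.0015,-0.003,0],
  [0.0,-0.0067,0.0034,-0.002,0],
  [0.0,-0.0067,0.0034,-0.002,0],
  [0.0,-0.0067,0.0034,-0.002,0],
])

```text
clock: 8.73
position: [0.4601, -0.2489, 0.1478]
ee_rot: [0.161, 0.688, -0.161, 0.689]
ft_force: [1.0, -1.4, 3.0]
grip_width: 0.18
```

Call:
step_arm([
  [0.0,-0.0065,0.0032,-0.0028,0],
  [0.0,-0.0064,0.0032,-0.0028,0],
  [0.0,-0.0062,0.0031,-0.0033,0],
  [0.0,-0.0062,0.0031,-0.0033,0],
  [0.0,-0.0059,0.003,-0.004,0],
  [0.0,-0.0059,0.003,-0.004,0],
  [0.0,-0.0055,0.0028,-0.0045,0],
  [0.0,-0.0055,0.0028,-0.0045,0],
])

```text
clock: 9.4
position: [0.4114, -0.2242, 0.1176]
ee_rot: [0.161, 0.689, -0.161, 0.688]
ft_force: [1.3, -1.2, 2.3]
grip_width: 0.179
```

Run:
```python
from h import *
p=camera('scene'); q=camera('top'); o=monitor.get_obs(); print(o['position'],o['ft_force'])
A=cv2.resize(p['color'][220:340,400:560,::-1],(640,480)); B=q['color'][160:280,300:620,::-1]; B=cv2.resize(B,(640,240))
cv2.imwrite('pics/v4.png',cv2.resize(np.vstack([A,B]),(533,600)))
```

```text
[ 0.41047559 -0.22374529  0.1171512 ] [-1.19164974 -0.21565423  3.017987  ]
```

View pics/v4.png

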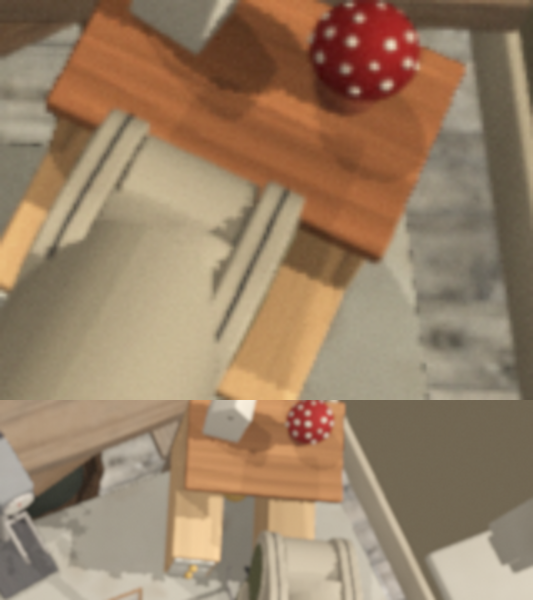

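Call:
step_arm([
  [0.0,-0.005,0.0025,-0.004,0],
  [0.0,-0.004,0.002,-0.0035,0],
  [0.0,0,0,0,0],
])

```text
clock: 9.75
position: [0.402, -0.2196, 0.1099]
ee_rot: [0.161, 0.689, -0.161, 0.688]
ft_force: [0.8, -0.3, 1.7]
grip_width: 0.18
```

Call:
step_arm([
  [0.0,0,0,0,0],
  [0.0,0,0,0,0],
  [0.0,0,0,0.01,0],
  [0.0,-0.01,0.005,0.03,0],
  [0.0,-0.02,0.01,0.03,0],
  [0.0,-0.02,0.01,0.03,0],
  [0.0,0,0,0.03,0],
  [0.0,0,0,0.03,0],
  [0.0,0,0,0.03,0],
  [0.0,0,0,0,0],
], force=120)

```text
clock: 10.58
position: [0.3543, -0.1959, 0.3063]
ee_rot: [0.162, 0.686, -0.161, 0.691]
ft_force: [0.8, 0.5, -0.6]
grip_width: 0.172
```

Run:
```python
from h import *
p=camera('scene'); q=camera('top'); o=monitor.get_obs(); print(o['position'],o['ft_force'],o['torque'],o['grip_width'])
A=cv2.resize(p['color'][200:340,340:560,::-1],(550,350)); B=q['color'][180:300,320:540,::-1]; B=cv2.resize(B,(458,250))
B=np.hstack([B,np.zeros((250,92,3),np.uint8)])
cv2.imwrite('pics/v5.png',np.vstack([A,B]))
```

```text
[ 0.35311965 -0.19533895  0.3016121 ] [ 0.63509155  0.27276843 -1.79116277] [0.02843908 0.05799218 0.00042436] 0.17152889414264139
```

View pics/v5.png

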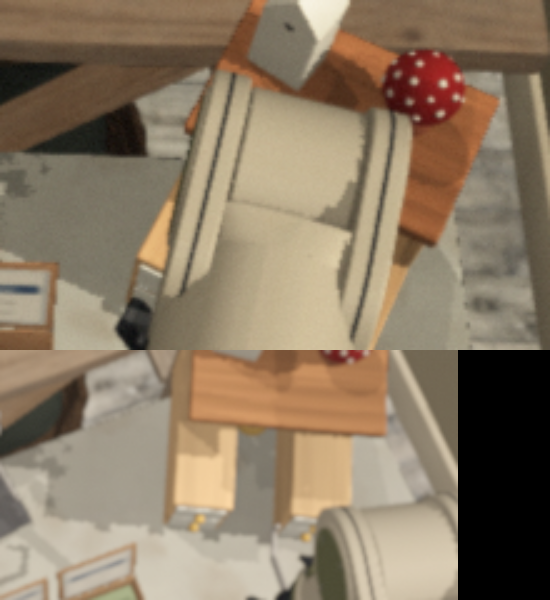

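Picture 5: top view shows the grey shaft end emerging ahead of the gripper at about (272–285, 545–580) of the view. Measure the lean from depth there.

Run:
```python
from h import *
h=np.array([.896,-.444]); l=np.array([.444,.896])
for n in('top','scene'):
    p=camera(n); P,u,v=pts(p); o=monitor.get_obs()['position']
    d=P[:,:2]-o[:2]; a=d@h; b=d@l
    m=(abs(b)<.03)&(a>.02)&(a<.16)&(P[:,2]>.12)&(P[:,2]<.5)
    i=np.argsort(a[m]); print(n,m.sum()); print(np.round(np.c_[a,b,P[:,2]-o[2],u,v][m][i]*[1e3,1e3,1e3,1,1]).astype(int)[::max(1,m.sum()//60)].tolist())
```

```text
top 117
[[32, 18, -10, 452, 299], [33, 17, -3, 453, 298], [34, 13, -3, 455, 298], [34, 15, -5, 454, 298], [34, 18, -8, 452, 298], [36, 17, -3, 453, 297], [36, 14, -1, 455, 297], [36, 12, -1, 456, 297], [36, 15, -6, 454, 297], [37, 13, 5, 456, 296], [38, 16, -2, 454, 296], [38, 13, -3, 455, 296], [40, 11, -3, 456, 295], [41, 9, -4, 457, 295], [47, 6, -38, 455, 295], [48, 5, -35, 456, 294], [48, 3, -34, 457, 294], [49, 6, -41, 455, 294], [51, 2, -39, 457, 293], [51, 4, -40, 456, 293], [52, 5, -45, 455, 293], [53, 6, -49, 454, 293], [54, 5, -44, 455, 292], [55, 3, -46, 456, 292], [55, 1, -47, 457, 292], [55, 6, -51, 454, 292], [57, 3, -44, 456, 291], [58, 4, -53, 455, 291], [58, 5, -55, 454, 291], [60, -2, -58, 457, 291], [60, 4, -50, 455, 290], [60, 2, -52, 456, 290], [60, 6, -54, 454, 290], [62, 6, -63, 453, 290], [63, 3, -56, 455, 289], [63, 5, -58, 454, 289], [64, 1, -58, 456, 289], [64, 6, -63, 453, 289], [66, 2, -60, 455, 288], [66, 6, -63, 453, 288], [67, 4, -64, 454, 288], [69, 2, -62, 455, 287], [69, 5, -67, 453, 287], [70, 3, -69, 454, 287], [70, 6, -73, 452, 287], [71, 4, -65
[... 1098 characters left out ...]
07, 1, -106, 452, 274], [108, 2, -103, 452, 273], [109, 6, -107, 450, 273], [109, 3, -107, 451, 273], [110, 4, -102, 451, 272], [111, 2, -102, 452, 272], [111, 6, -106, 450, 272], [112, 3, -98, 452, 271], [113, 4, -105, 451, 271], [115, 5, -102, 451, 270], [115, 2, -103, 452, 270], [118, 4, -106, 451, 269], [119, 2, -107, 452, 269], [120, 4, -105, 451, 268], [121, 2, -107, 452, 268], [122, 5, -91, 452, 266], [122, 2, -103, 452, 267], [123, 4, -105, 451, 267], [123, 2, -94, 453, 266], [124, 6, -99, 451, 266], [124, 5, -90, 452, 265], [125, 3, -92, 453, 265], [125, 0, -93, 454, 265], [126, 4, -87, 453, 264], [126, 6, -99, 451, 265], [126, 5, -90, 452, 264], [128, -1, -97, 454, 264]]
scene 0
[]
```

Call:
step_arm([
  [0.0,0.01,-0.0055,-0.015,0],
  [0.0,0.015,-0.008,-0.023,0],
  [0.0,0.015,-0.008,-0.023,0],
  [0.0,0.015,-0.008,-0.023,0],
  [0.0,0.013,-0.007,-0.02,0],
  [0.0,0.013,-0.007,-0.018,0],
  [0.0,0,0,0,0],
  [0.0,0,0,0,0],
])

```text
clock: 11.45
position: [0.4326, -0.2385, 0.1767]
ee_rot: [0.161, 0.69, -0.162, 0.687]
ft_force: [-0.5, -0.7, -0.7]
grip_width: 0.172
```

Call:
step_arm([
  [0.0,0.005,-0.0025,0.004,0],
  [0.0,0.012,-0.0059,0,0],
  [0.0,0.012,-0.0059,0,0],
  [0.0,0.012,-0.0059,0,0],
  [0.0,0.012,-0.0059,0,0],
  [0.0,0.012,-0.0059,0,0],
  [0.0,0.012,-0.0059,0,0],
  [0.0,0.012,-0.0059,0,0],
  [0.0,0.0114,-0.0054,0,0],
  [0.0,0,0,0,0],
  [0.0,0,0,0,0],
])

```text
clock: 12.37
position: [0.5344, -0.2879, 0.1835]
ee_rot: [0.161, 0.688, -0.161, 0.689]
ft_force: [-0.0, 0.2, -1.1]
grip_width: 0.174
```

Run:
```python
from h import *
o=monitor.get_obs(); print(o['position'],o['ft_force'])
for n in('top','scene'):
    p=camera(n); save(p,n+'6.png')
    for q in ('lantern','rod'):
        for r in regions_of(p,q)[:1]:
            P,_,_=pts(p,r['region']); print(n,q,r['p'],len(P),r['centre'])
a=cv2.imread('pics/scene6.png')[230:350,380:540];b=cv2.imread('pics/top6.png')[180:260,400:520]
cv2.imwrite('pics/v6.png',np.vstack([cv2.resize(a,(400,300)),cv2.resize(b,(400,267))]))
```

```text
[ 0.53444693 -0.28787143  0.18345279] [-0.01348603  0.20303457 -1.08726349]
scene rod 0.64 1311 [276.3, 152.8]
```

View pics/v6.png

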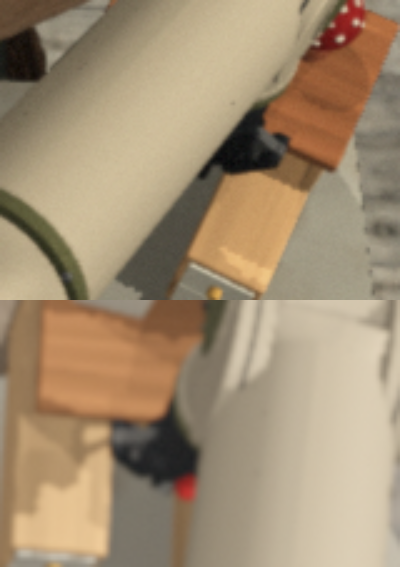

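Picture 6: gripper blocks the lantern; nothing touched (force unchanged). Lift and feel the weight.

Call:
step_arm([
  [0.0,0,0,0.005,0],
  [0.0,0,0,0.005,0],
  [0.0,0,0,0.005,0],
  [0.0,0,0,0.004,0],
  [0.0,0,0,0.003,0],
  [0.0,0,0,0.003,0],
  [0.0,0,0,0.003,0],
  [0.0,0,0,0.003,0],
  [0.0,0,0,0.003,0],
  [0.0,0,0,0,0],
  [0.0,0,0,0,0],
  [0.0,0,0,0,0],
])

```text
clock: 13.67
position: [0.5343, -0.2876, 0.2164]
ee_rot: [0.161, 0.689, -0.161, 0.688]
ft_force: [-0.2, -0.5, -3.2]
grip_width: 0.172
```

Run:
```python
from h import *
for i in range(4):
    camera('top'); o=monitor.get_obs(); print(o['position'],o['ft_force'],o['torque'])
```

```text
[ 0.53425329 -0.28766201  0.21639965] [-0.23126661  0.38431487 -3.1504614 ] [0.07966443 0.21981951 0.00843227]
[ 0.5342664  -0.28763627  0.21638496] [-0.64830908  0.78834567 -2.14027819] [ 0.16405707  0.25218548 -0.0825249 ]
[ 0.53429083 -0.2877014   0.21643531] [-0.11335075 -0.39109913 -3.14457998] [ 0.09673697  0.1990245  -0.01036098]
[ 0.53429242 -0.287703    0.21646088] [-0.69524662 -0.65670598 -3.11992069] [ 0.08765207  0.19821233 -0.02306366]
```

Call:
step_arm([
  [0.0,0,0,0.004,0],
  [0.0,0,0,0.004,0],
  [0.0,-0.003,0.0015,0,0],
  [0.0,-0.006,0.003,0,0],
  [0.0,-0.009,0.0045,0,0],
  [0.0,-0.0108,0.0053,0,0],
  [0.0,-0.0108,0.0053,0,0],
  [0.0,-0.0108,0.0053,0,0],
  [0.0,-0.0108,0.0053,0,0],
  [0.0,-0.0108,0.0053,0,0],
  [0.0,-0.0108,0.0053,0,0],
  [0.0,-0.0108,0.0053,0,0],
])

```text
clock: 14.87
position: [0.4401, -0.2415, 0.2249]
ee_rot: [0.161, 0.688, -0.161, 0.689]
ft_force: [-0.2, -0.9, -2.9]
grip_width: 0.169
```

Call:
step_arm([
  [0.0,-0.0108,0.0053,0,0],
  [0.0,-0.0108,0.0053,0,0],
  [0.0,-0.0108,0.0053,0,0],
  [0.0,-0.0108,0.0053,0,0],
  [0.0,-0.0108,0.0053,0,0],
  [0.0,-0.009,0.0045,0,0],
  [0.0,-0.006,0.003,0,0],
  [0.0,-0.003,0.0015,0,0],
  [0.0,0,0,0,0],
  [0.0,0,0,0,0],
  [0.0,0,0,0,0],
])

```text
clock: 15.78
position: [0.3691, -0.2063, 0.2247]
ee_rot: [0.161, 0.688, -0.161, 0.689]
ft_force: [-0.2, -0.1, -3.7]
grip_width: 0.173
```

Run:
```python
from h import *
h=np.array([.896,-.444]); l=np.array([.444,.896])
o=monitor.get_obs(); print(o['position'],o['ft_force'])
for n in('top','scene'):
    p=camera(n); save(p,n+'7.png'); P,u,v=pts(p)
    for r in regions_of(p,'lantern')[:1]:
        L,_,_=pts(p,r['region']); d=L[:,:2]-o['position'][:2]
        print(n,round(r['p'],2),len(L),r['centre'],np.round(np.percentile(np.c_[d@h,d@l,L[:,2]],[2,50,98],axis=0),3).tolist())
a=cv2.imread('pics/scene7.png')[230:350,380:540];b=cv2.imread('pics/top7.png')[200:300,390:540]
cv2.imwrite('pics/v7.png',np.vstack([cv2.resize(a,(360,270)),cv2.resize(b,(480,320))[:,:360]]))
```

```text
[ 0.36912073 -0.20633389  0.22468951] [-0.17205822 -0.07677865 -3.71236731]
top 0.61 277 [275.2, 439.6] [[0.087, -0.022, 0.025], [0.107, 0.008, 0.047], [0.126, 0.031, 0.124]]
scene 0.27 99 [227.0, 295.8] [[0.079, 0.308, 0.263], [0.134, 0.327, 0.272], [0.145, 0.34, 0.322]]
```

View pics/v7.png

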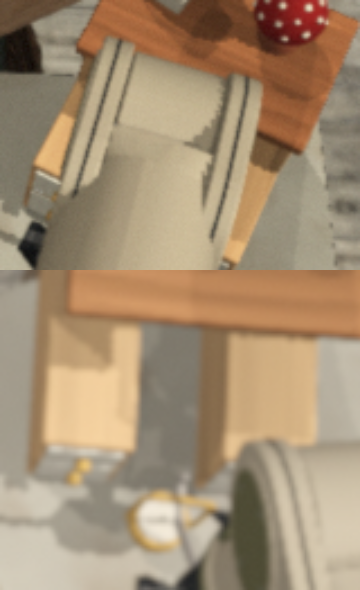

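Picture 7: the lantern hangs from the rod's tip in front of the gap (its cup at about (155,520) of the view). Now raise it and swing over to the scale.

Call:
step_arm([
  [0.0,0,0,0.006,0],
  [0.0,0,0,0.012,0],
  [0.0,0,0,0.018,0],
  [0.0,0,0,0.022,0],
  [0.0,0,0,0.022,0],
  [0.0,0,0,0.022,0],
  [0.0,0,0,0.022,0],
  [0.0,0,0,0.022,0],
  [0.0,0,0,0.022,0],
  [0.0,0.001,0.003,0.018,0.01],
  [0.0,0.002,0.005,0.012,0.015],
  [0.0,0.003,0.008,0.006,0.02],
])

```text
clock: 16.98
position: [0.375, -0.1906, 0.4307]
ee_rot: [0.146, 0.691, -0.146, 0.693]
ft_force: [0.3, -0.8, -2.8]
grip_width: 0.175
```

Call:
step_arm([
  [0.0,0.0038,0.011,0,0.03],
  [0.0,0.0038,0.011,0,0.03],
  [0.0,0.0038,0.011,0,0.03],
  [0.0,0.0038,0.011,0,0.03],
  [0.0,0.0038,0.011,0,0.03],
  [0.0,0.0038,0.011,0,0.03],
  [0.0,0.0038,0.011,0,0.03],
  [0.0,0.0038,0.011,0,0.03],
  [0.0,0.0038,0.011,0,0.03],
  [0.0,0.0038,0.011,0,0.03],
  [0.0,0.0038,0.011,0,0.03],
  [0.0,0.0038,0.011,0,0.03],
])

```text
clock: 17.98
position: [0.4207, -0.0569, 0.4286]
ee_rot: [0.018, 0.707, -0.018, 0.707]
ft_force: [-0.3, 0.6, -2.4]
grip_width: 0.169
```

Call:
step_arm([
  [0.0,0.0038,0.011,0,0.03],
  [0.0,0.0038,0.011,0,0.03],
  [0.0,0.003,0.009,0,0.03],
  [0.0,0.003,0.009,0,0.03],
  [0.0,0.002,0.006,0,0.03],
  [0.0,0.001,0.003,0,0.03],
  [0.0,0,0,0,0.02],
  [0.0,0,0,0,0.008],
  [0.0,0,0,0,0],
  [0.0,0,0,0,0],
  [0.0,0,0,0,0],
  [0.0,0,0,0,0],
])

```text
clock: 18.98
position: [0.4369, -0.0094, 0.4287]
ee_rot: [-0.054, 0.705, 0.054, 0.705]
ft_force: [0.3, 0.3, -3.4]
grip_width: 0.171
```

```bash
cat > m.py <<'E'
from h import *
import sys
from scipy.spatial.transform import Rotation as R
h=np.array([.9885,.1513]); l=np.array([-.1513,.9885]); S=np.array([.6033,.0250])
o=monitor.get_obs(); M=R.from_quat(o['ee_rot']).as_matrix(); print('clock',o['clock'],o['position'],o['ft_force'],'yaw',np.degrees(np.arctan2(-M[0,1],M[1,1])))
for n in('top','scene'):
    p=camera(n); save(p,n+sys.argv[1]+'.png')
    for r in regions_of(p,'lantern')[:1]:
        L,_,_=pts(p,r['region']); d=L[:,:2]-S
        print(n,round(r['p'],2),len(L),np.round(r['centre']),np.round(np.percentile(np.c_[d@h,d@l,L[:,2]],[2,50,98],axis=0),3).tolist())
    P,u,v=pts(p); d=P[:,:2]-S; a=d@h;b=d@l
    m=(abs(b)<.05)&(a>-.11)&(a<.035)&(P[:,2]>.16)&(P[:,2]<.345)
    im=cv2.imread('pics/'+n+sys.argv[1]+'.png'); r0,c0=(235,300)
    print(n,m.sum(),u[m].mean().round() if m.any() else 0,v[m].mean().round() if m.any() else 0)
a=cv2.imread('pics/scene%s.png'%sys.argv[1])[190:290,240:360];b=cv2.imread('pics/top%s.png'%sys.argv[1])[200:300,250:370]
cv2.imwrite('pics/v%s.png'%sys.argv[1],np.hstack([cv2.resize(a,(400,333)),cv2.resize(b,(400,333))]))
E
python3 m.py 8
```

```text
clock 18.9833 [ 0.43693812 -0.00940077  0.42869885] [ 0.31713377  0.27793475 -3.41181129] yaw 8.739706804374679
top 0.84 274 [269. 330.] [[-0.076, -0.012, 0.234], [-0.059, 0.001, 0.251], [-0.035, 0.022, 0.329]]
top 533 327.0 265.0
scene 0 0 0
```

View pics/v8.png

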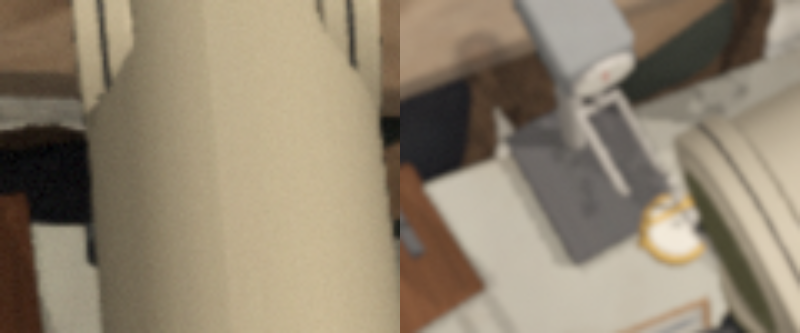

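Picture 8: top view has the lantern (about (675,225)) just short of the hook's prong ends, (625,190). Measure rod and bar relative to the hook in that one camera.

Run:
```python
from h import *
h=np.array([.9885,.1513]); l=np.array([-.1513,.9885]); S=np.array([.6053,.0269])
p=camera('top'); o=monitor.get_obs(); print(o['clock'],o['position'],(o['position'][:2]-S)@h,(o['position'][:2]-S)@l)
P,u,v=pts(p); d=P[:,:2]-S; Q=np.c_[d@h,d@l,P[:,2],u,v]
m=(abs(Q[:,1])<.05)&(Q[:,0]>-.12)&(Q[:,0]<.03)&(Q[:,2]>.255)&(Q[:,2]<.36)
Q=Q[m]*[1e3,1e3,1e3,1,1]; i=np.lexsort((Q[:,1],np.round(Q[:,2]/8))); print(len(Q)); print(np.round(Q[i]).astype(int)[:,:3].tolist())
```

```text
19.2333 [ 0.43696096 -0.00914612  0.42863581] -0.1718569211737289 -0.010161889626162627
241
[[-68, -11, 255], [-71, -2, 256], [-60, -1, 257], [-57, 0, 256], [-67, 0, 256], [-60, 4, 256], [-63, 21, 256], [-62, 23, 257], [28, -13, 267], [-13, 15, 268], [-18, 15, 266], [-63, 21, 267], [-62, 23, 267], [-11, -16, 270], [20, -16, 271], [6, -16, 274], [-16, -16, 271], [1, -16, 272], [23, -16, 269], [14, -16, 273], [27, -15, 274], [-21, -15, 273], [-4, -15, 274], [9, -15, 273], [-13, -15, 269], [-9, -15, 275], [0, -15, 272], [4, -15, 275], [-18, -15, 271], [17, -15, 275], [12, -15, 273], [25, -14, 273], [3, -14, 269], [7, -14, 273], [20, -14, 273], [-11, -14, 274], [29, -14, 272], [11, -14, 271], [-7, -14, 269], [-16, -14, 273], [7, -14, 268], [15, -14, 275], [-3, -14, 274], [24, -13, 273], [-21, -13, 274], [-12, -13, 271], [19, -13, 272], [1, -13, 271], [-9, -13, 269], [-4, -13, 272], [-22, -12, 272], [4, -12, 270], [13, -12, 275], [9, -12, 273], [-14, -12, 269], [22, -12, 273], [17, -12, 271], [-1, -12, 272], [30, -12, 273], [-6, -12, 270], [-19, -12, 272], [12, -12, 272], [25, -12, 272], 
[... 2102 characters left out ...]
-73, -7, 327], [-82, -7, 332], [-49, -7, 327], [-61, -7, 329], [-63, -6, 325], [-50, -6, 324], [-55, -5, 325], [-80, -5, 328], [-47, -5, 324], [-60, -5, 326], [-82, -4, 328], [-78, -4, 325], [-62, -4, 327], [-64, -3, 327], [-61, -2, 325], [-62, 3, 325], [-61, 7, 328], [-62, 8, 327], [-63, 11, 325], [-62, 13, 325], [-61, 14, 325], [-62, 17, 326], [-46, -10, 336], [-48, -10, 335], [-45, -8, 337], [-48, -7, 338], [-48, -7, 333], [-85, -7, 336], [-46, -6, 335], [-84, -6, 333], [-88, -5, 340], [-48, -5, 337], [-86, -4, 337], [-89, -7, 344], [-94, -6, 347], [-91, -6, 344], [-93, -5, 343], [-90, -4, 342], [-93, -7, 348], [-98, -6, 353], [-100, -5, 356], [-97, -4, 354], [21, -4, 360], [24, 20, 360]]
```

Call:
step_arm([
  [0.0,-0.0005,0.003,-0.005,0],
  [0.0,-0.0006,0.004,-0.008,0],
  [0.0,0.002,0.0003,-0.005,0],
  [0.0,0.005,0.0008,0,0],
  [0.0,0.008,0.0012,0,0],
  [0.0,0.009,0.0014,0,0],
  [0.0,0.009,0.0014,0,0],
  [0.0,0.009,0.0014,0,0],
  [0.0,0.008,0.0012,0,0],
  [0.0,0.006,0.0009,0,0],
  [0.0,0.0035,0.0005,0,0],
  [0.0,0.0013,0.0002,0,0],
])

```text
clock: 20.23
position: [0.4972, 0.0073, 0.4104]
ee_rot: [-0.054, 0.705, 0.054, 0.705]
ft_force: [0.8, 0.9, -3.2]
grip_width: 0.172
```

Call:
step_arm([
  [0.0,0,0,0,0],
  [0.0,0,0,0,0],
  [0.0,0,0,0,0],
  [0.0,0,0,0,0],
])

```text
clock: 20.57
position: [0.4965, 0.007, 0.4109]
ee_rot: [-0.054, 0.705, 0.054, 0.705]
ft_force: [-0.3, 0.1, -3.4]
grip_width: 0.169
```

```bash
cat > q.py <<'E'
from h import *
h=np.array([.9885,.1513]); l=np.array([-.1513,.9885]); S=np.array([.6053,.0269])
p=camera('top'); o=monitor.get_obs(); print(o['clock'],o['position'],o['ft_force'])
P,u,v=pts(p); d=P[:,:2]-S; Q=np.c_[d@h,d@l,P[:,2],u,v]
m=(abs(Q[:,1])<.05)&(Q[:,0]>-.07)&(Q[:,0]<.034)&(Q[:,2]>.225)&(Q[:,2]<.36)
Q=Q[m]*[1e3,1e3,1e3,1,1]; i=np.lexsort((Q[:,1],np.round(Q[:,2]/8))); print(len(Q)); print(np.round(Q[i]).astype(int)[:,:3].tolist())
E
python3 q.py
```

```text
20.6167 [0.49647729 0.00705416 0.41083407] [-0.53847975 -0.83148373 -2.92888865]
269
[[22, -4, 228], [12, -3, 227], [-19, -1, 227], [-13, 0, 227], [-23, 1, 225], [-22, 3, 227], [-16, 4, 227], [1, 5, 226], [-18, 6, 226], [-12, 12, 227], [-16, 13, 226], [15, 13, 228], [13, 14, 226], [-9, 16, 228], [4, 16, 226], [11, 18, 226], [-2, 20, 228], [1, 21, 227], [-4, 21, 226], [-1, 22, 227], [11, -6, 234], [6, -6, 231], [-8, -5, 234], [1, -5, 234], [5, -5, 228], [-5, -5, 235], [9, -4, 234], [-9, -4, 233], [-6, -4, 232], [-11, -3, 232], [2, -3, 233], [-3, -3, 233], [-8, -3, 230], [5, -2, 232], [14, -2, 231], [0, -2, 235], [4, -2, 229], [-6, -1, 235], [-10, -1, 233], [8, -1, 235], [11, -1, 234], [6, 0, 236], [-13, 0, 236], [-22, 0, 230], [1, 0, 235], [-4, 0, 233], [9, 1, 234], [-9, 1, 233], [0, 1, 229], [4, 1, 233], [22, 1, 230], [3, 2, 231], [-7, 2, 236], [-16, 2, 231], [7, 2, 235], [-12, 2, 236], [-21, 2, 232], [-3, 3, 236], [-8, 3, 233], [10, 3, 234], [-13, 3, 233], [-18, 3, 230], [5, 3, 235], [14, 3, 232], [0, 3, 234], [9, 3, 230], [-5, 3, 233], [-10, 4, 235], [-15, 4, 232], [-20, 4, 230], [
[... 2212 characters left out ...]
 298], [-1, 27, 292], [32, -2, 307], [32, -1, 301], [6, 1, 305], [32, 1, 304], [-8, 1, 302], [1, 1, 307], [14, 1, 306], [-4, 1, 306], [5, 2, 303], [-18, 2, 305], [33, 3, 303], [2, 3, 308], [-2, 5, 307], [0, 7, 304], [3, 8, 304], [-2, 8, 303], [1, 9, 304], [2, 11, 305], [0, 12, 306], [3, 12, 306], [-1, 15, 306], [1, 16, 308], [3, 17, 303], [-1, 17, 302], [1, 18, 306], [2, 20, 306], [0, 21, 304], [-1, 22, 302], [2, 23, 303], [0, 24, 303], [-2, 25, 303], [1, 26, 302], [32, 1, 311], [-14, 2, 309], [-1, 3, 308], [-1, 5, 311], [1, 6, 309], [-2, 10, 309], [-3, 13, 309], [0, 14, 309], [-1, 17, 310], [-2, 20, 309], [14, 1, 318], [13, 2, 318], [25, 17, 354], [25, 19, 356], [20, 8, 359], [27, 23, 359]]
```

Call:
step_arm([
  [0.0,0,0,-0.004,0],
  [0.0,0,0,-0.005,0],
  [0.0,0,0,-0.005,0],
  [0.0,0,0,-0.005,0],
  [0.0,0,0,-0.004,0],
  [0.0,0,0,-0.003,0],
  [0.0,0,0,-0.003,0],
  [0.0,0,0,-0.003,0],
  [0.0,0,0,-0.003,0],
  [0.0,0,0,-0.003,0],
  [0.0,0,0,-0.003,0],
  [0.0,0,0,-0.003,0],
])

```text
clock: 21.62
position: [0.4968, 0.0072, 0.3665]
ee_rot: [-0.054, 0.705, 0.054, 0.705]
ft_force: [-0.6, -0.3, -1.0]
grip_width: 0.174
```

Call:
step_arm([
  [0.0,0,0,-0.003,0],
  [0.0,0,0,-0.003,0],
  [0.0,0,0,-0.002,0],
  [0.0,0,0,0,0],
  [0.0,0,0,0,0],
  [0.0,0,0,0,0],
  [0.0,0,0,0,0],
  [0.0,0,0,0,0],
  [0.0,0,0,0,0],
  [0.0,0,0,0,0],
  [0.0,0,0,0,0],
  [0.0,0,0,0,0],
])

```text
clock: 22.62
position: [0.4967, 0.0072, 0.3587]
ee_rot: [-0.054, 0.705, 0.054, 0.705]
ft_force: [0.7, 0.7, -0.3]
grip_width: 0.166
```

```bash
sed -i 's/>.225)/>.24)/' q.py; python3 q.py; python3 m.py 9 | tail -3
```

```text
22.6667 [0.4966772  0.00714356 0.35864568] [-0.42018157 -0.02743117 -0.96381052]
91
[[1, 28, 242], [-16, 12, 251], [16, 12, 251], [-7, 12, 251], [19, 12, 250], [-13, 12, 252], [-7, 14, 251], [20, 15, 252], [-17, 15, 251], [28, 15, 251], [-22, 15, 252], [10, 15, 252], [-9, 15, 252], [14, 15, 247], [0, 15, 249], [-10, 16, 248], [26, 16, 252], [22, 16, 249], [4, 23, 251], [1, 28, 252], [32, 0, 252], [34, 1, 259], [32, 2, 258], [1, 4, 259], [0, 5, 257], [3, 6, 256], [1, 7, 258], [-1, 8, 258], [33, 9, 257], [0, 10, 256], [3, 11, 258], [20, 12, 252], [-25, 12, 259], [1, 12, 257], [-3, 12, 255], [10, 13, 256], [23, 13, 254], [27, 13, 258], [5, 13, 254], [-22, 13, 258], [32, 13, 252], [-18, 13, 254], [-1, 13, 256], [-5, 13, 253], [26, 13, 253], [13, 13, 256], [8, 14, 255], [-10, 14, 255], [-15, 14, 253], [17, 14, 252], [21, 14, 255], [-20, 14, 254], [-2, 14, 255], [25, 14, 253], [10, 14, 256], [6, 15, 255], [28, 15, 259], [-12, 15, 255], [33, 15, 253], [14, 15, 253], [0, 15, 260], [-5, 15, 258], [22, 16, 254], [-14, 16, 252], [17, 16, 255], [30, 16, 254], [-19, 16, 255], [3, 16, 259], [-24, 16, 254], [7, 16, 253], [-6, 16, 255], [1, 17, 259], [0, 18, 255], [4, 21, 257], [1, 22, 259], [-1, 23, 257], [1, 25, 256], [0, 26, 252], [3, 27, 253], [1, 10, 261], [-28, 13, 261], [-26, 14, 265], [0, 15, 266], [-28, 16, 266], [1, 19, 262], [-1, 21, 265], [33, 2, 270], [32, 2, 281], [34, 2, 301], [24, 18, 357], [24, 20, 360]]
top 302 316.0 262.0
scene 0.2 10304 [273. 469.] [[-0.198, -0.452, 0.026], [-0.08, -0.337, 0.233], [0.027, -0.208, 0.242]]
scene 0 0 0
```

View pics/v9.png

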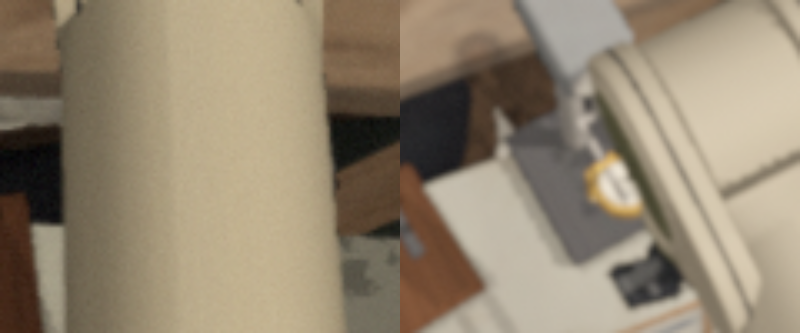

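Picture 9 and numbers: hook dipped ≈19 mm, bar across the prongs at the seat, weight off the rod. Drop the tip free and draw back.

Call:
step_arm([
  [0.0,0,0,-0.004,0],
  [0.0,0,0,-0.004,0],
  [0.0,0,0,-0.004,0],
  [0.0,0,0,-0.004,0],
  [0.0,0,0,-0.004,0],
  [0.0,0,0,-0.001,0],
  [0.0,0,0,0,0],
  [0.0,0,0,0,0],
  [0.0,0,0,0,0],
  [0.0,0,0,0,0],
])

```text
clock: 23.7
position: [0.4968, 0.0072, 0.3379]
ee_rot: [-0.054, 0.705, 0.054, 0.705]
ft_force: [-0.7, -0.9, -1.7]
grip_width: 0.169
```

Call:
step_arm([
  [0.0,-0.003,-0.0005,0,0],
  [0.0,-0.005,-0.0008,0,0],
  [0.0,-0.006,-0.0009,0,0],
  [0.0,-0.006,-0.0009,0,0],
  [0.0,-0.006,-0.0009,0,0],
  [0.0,-0.003,-0.0005,0,0],
  [0.0,0,0,0,0],
])

```text
clock: 24.28
position: [0.467, 0.0025, 0.3379]
ee_rot: [-0.054, 0.705, 0.054, 0.705]
ft_force: [-0.6, -0.0, -0.1]
grip_width: 0.169
```

```bash
python3 q.py
```

```text
24.3333 [0.4674103  0.00262995 0.33786322] [ 0.29951204 -0.33086047 -1.29075295]
133
[[1, 28, 244], [34, -16, 252], [29, -16, 250], [19, -16, 249], [17, -14, 250], [30, -14, 250], [29, -13, 247], [33, -13, 252], [19, -13, 248], [-20, 11, 246], [-2, 12, 249], [29, 12, 251], [6, 12, 248], [10, 12, 252], [-13, 12, 251], [33, 13, 249], [19, 13, 252], [-4, 13, 248], [-18, 13, 251], [27, 13, 250], [8, 13, 252], [-10, 13, 251], [-1, 14, 251], [30, 14, 251], [7, 14, 248], [-11, 14, 251], [15, 15, 250], [-22, 15, 252], [19, 15, 246], [-8, 15, 250], [-13, 15, 250], [27, 16, 249], [-6, 16, 252], [22, 16, 248], [-10, 16, 250], [8, 16, 251], [0, 26, 245], [2, 27, 247], [20, -16, 253], [15, -16, 253], [23, -15, 254], [32, -15, 253], [26, -14, 255], [21, -14, 254], [24, -13, 254], [18, -13, 258], [21, -12, 257], [30, -12, 255], [26, -12, 253], [34, -11, 254], [33, -8, 254], [33, -3, 253], [32, 0, 253], [2, 1, 259], [32, 2, 256], [-2, 4, 259], [34, 4, 254], [1, 4, 259], [2, 7, 254], [-1, 8, 257], [4, 11, 255], [33, 12, 255], [15, 12, 255], [-17, 12, 257], [-8, 12, 254], [23, 12, 253], [0, 13, 254], 
[... 264 characters left out ...]
 253], [21, 16, 258], [31, 16, 253], [3, 16, 257], [-19, 16, 254], [12, 16, 253], [-24, 16, 255], [2, 17, 256], [0, 18, 255], [2, 19, 260], [0, 20, 260], [4, 21, 254], [2, 22, 255], [0, 23, 254], [4, 23, 252], [2, 25, 253], [0, 26, 252], [3, 26, 252], [33, -1, 266], [32, 0, 263], [-1, 1, 261], [34, 1, 266], [33, 2, 261], [-1, 3, 264], [-1, 6, 262], [2, 6, 261], [1, 10, 261], [-1, 11, 260], [-26, 12, 262], [0, 13, 263], [-28, 14, 264], [-27, 15, 265], [33, -1, 274], [33, 1, 279], [34, 3, 278], [32, -1, 291], [32, -1, 284], [33, 1, 285], [34, 3, 286], [33, 1, 292], [34, 3, 294], [31, -1, 302], [33, 1, 302], [34, 2, 301], [32, -1, 309], [32, 1, 310], [26, 19, 355], [24, 18, 358], [33, 25, 358]]
```

Call:
step_arm([
  [0.0,-0.01,-0.0015,0,0],
  [0.0,-0.015,-0.0023,0,0],
  [0.0,-0.02,-0.003,0,0],
  [0.0,-0.015,-0.0023,0,0],
  [0.0,0,0,0.03,0],
  [0.0,0,0,0.03,0],
  [0.0,0,-0.005,0.03,0],
  [0.0,0.003,-0.025,0,-0.06],
  [0.0,0.003,-0.03,0,-0.1],
  [0.0,0.003,-0.03,0,-0.1],
  [0.0,0.003,-0.03,0,-0.1],
  [0.0,0.003,-0.03,0,-0.1],
])

```text
clock: 25.33
position: [0.4227, -0.1579, 0.4278]
ee_rot: [0.11, 0.698, -0.11, 0.699]
ft_force: [0.5, -0.2, -0.6]
grip_width: 0.172
```

Call:
step_arm([
  [0.0,0.003,-0.03,0,-0.1],
  [0.0,0.003,-0.03,0,-0.051],
  [0.0,0.003,-0.015,0,0],
  [0.0,0,0,-0.03,0],
  [0.0,0,0,-0.03,0],
  [0.0,0,0,-0.03,0],
  [0.0,0,0,-0.03,0],
  [0.0,0,0,-0.03,0],
  [0.0,0,0,-0.03,0],
  [0.0,0,0,0,0],
  [0.0,0,0,0,0],
])

```text
clock: 26.25
position: [0.4312, -0.2313, 0.2475]
ee_rot: [0.16, 0.689, -0.161, 0.688]
ft_force: [0.0, -0.8, 0.1]
grip_width: 0.169
```

```bash
python3 q.py | head -1; python3 m.py 10|head -2
```

```text
26.3 [ 0.43211696 -0.23166991  0.24894161] [ 0.36859542 -0.3789095  -0.39195574]
clock 26.3 [ 0.43211696 -0.23166991  0.24894161] [ 0.36859542 -0.3789095  -0.39195574] yaw -26.236398031309765
top 0.66 345 [252. 320.] [[-0.019, -0.027, 0.165], [0.0, 0.001, 0.185], [0.018, 0.027, 0.262]]
```

View pics/v10.png

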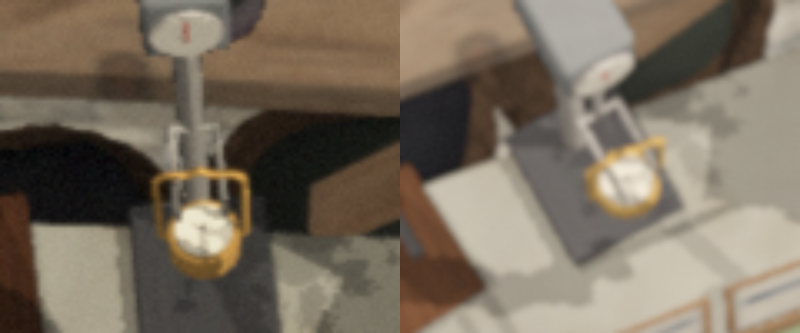

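Picture 10: lantern hangs level across both prongs in both views, rod clear. Now lay the rod down.

Call:
step_arm([
  [0.0,-0.0018,-0.0036,-0.025,0],
  [0.0,0,0,-0.03,0],
  [0.0,0,0,-0.03,0],
  [0.0,0,0,-0.03,0],
  [0.0,0,0,-0.015,0],
  [0.0,0,0,-0.006,0],
  [0.0,0,0,0,0],
])

```text
clock: 27.08
position: [0.43, -0.2351, 0.1116]
ee_rot: [0.16, 0.689, -0.16, 0.688]
ft_force: [0.0, -0.1, -0.9]
grip_width: 0.17
```

Call:
step_arm([
  [0.0,-0.003,0.0015,-0.004,0],
  [0.0,-0.006,0.003,-0.006,0],
  [0.0,-0.0063,0.0031,-0.007,0],
  [0.0,-0.006,0.003,-0.007,0],
  [0.0,-0.005,0.0025,-0.007,0],
  [0.0,-0.005,0.0025,-0.007,0],
  [0.0,-0.0045,0.0022,-0.007,0],
  [0.0,-0.004,0.002,-0.007,0],
], force=20)

```text
clock: 27.75
position: [0.3917, -0.2158, 0.0614]
ee_rot: [0.161, 0.687, -0.16, 0.69]
ft_force: [-1.5, 0.6, 6.9]
grip_width: 0.17
```

Call:
step_arm([
  [0.0,-0.0035,0.0017,-0.007,0],
  [0.0,-0.0032,0.0016,-0.007,0],
  [0.0,-0.0028,0.0014,-0.007,0],
  [0.0,-0.0024,0.0012,-0.007,0],
  [0.0,-0.002,0.001,-0.007,0],
  [0.0,-0.0015,0.0007,-0.006,0],
  [0.0,-0.001,0.0005,-0.005,0],
  [0.0,-0.0005,0,-0.003,0],
  [0.0,0,0,0,0],
])

```text
clock: 28.5
position: [0.3746, -0.2074, 0.0117]
ee_rot: [0.16, 0.688, -0.16, 0.69]
ft_force: [-1.2, 1.7, 5.6]
grip_width: 0.172
```

Call:
step_arm([
  [0.0,0,0,-0.003,0],
  [0.0,0,0,0,0],
  [0.025,0,0,0,0],
  [0.03,0,0,0,0],
  [0.05,0,0,0,0],
  [0.05,0,0,0,0],
  [0.05,0,0,0,0],
  [0.05,0,0,0.01,0],
  [0.05,0,0,0.02,0],
  [0.05,0,0,0.03,0],
  [0.05,0,0,0.03,0],
  [0.05,0,0,0.03,0],
])

```text
clock: 29.5
position: [0.3725, -0.2076, 0.1295]
ee_rot: [0.161, 0.689, -0.161, 0.688]
ft_force: [0.7, 0.3, -0.1]
grip_width: 0.585
```

Call:
step_arm([
  [0.05,0,0,0.03,0],
  [0.05,0,0,0.03,0],
  [0.05,-0.01,0.01,0.03,0],
  [0.05,0,0.01,0.03,0],
  [0.05,0,0,0.03,0],
  [0.05,0,0.02,0.02,0],
  [0.05,0,0.03,0,0],
  [0.05,0,0.03,0,0],
  [0.05,0,0.03,0,0],
  [0.05,0,0.02,0,0],
  [0.05,0,0,0,0],
  [0.05,0,0,0,0],
])

```text
clock: 30.5
position: [0.3629, -0.0571, 0.2981]
ee_rot: [0.16, 0.689, -0.16, 0.689]
ft_force: [-0.6, -0.3, 1.0]
grip_width: 0.586
```

```bash
python3 q.py | head -1
python3 - <<'E'
from h import *
q=camera('top'); p=camera('scene'); save(q,'top11.png'); save(p,'scene11.png')
cv2.imwrite('pics/v11.png',np.vstack([cv2.resize(p['color'][170:400,60:600,::-1],(700,298)),cv2.resize(q['color'][140:370,60:600,::-1],(700,298))]))
for c in (p,q):
    for n in('lantern','rod','house','toadstool','mug'):
        for r in regions_of(c,n)[:1]:
            P,_,_=pts(c,r['region']); 
            if len(P): print(n,round(r['p'],2),np.round(np.percentile(P,[2,50,98],axis=0),3).tolist())
E
```

```text
30.55 [ 0.36297712 -0.05787863  0.29810086] [ 0.67569953 -0.65296642 -0.17877635]
lantern 0.86 [[0.581, 0.022, 0.159], [0.599, 0.034, 0.183], [0.625, 0.051, 0.26]]
rod 0.81 [[0.337, -0.283, -0.004], [0.399, -0.221, 0.024], [0.518, -0.189, 0.062]]
house 0.65 [[0.641, -0.351, 0.151], [0.66, -0.287, 0.313], [0.792, -0.259, 0.347]]
toadstool 0.9 [[0.59, -0.408, 0.245], [0.607, -0.377, 0.305], [0.64, -0.354, 0.319]]
mug 0.57 [[0.583, 0.323, 0.001], [0.623, 0.379, 0.047], [0.654, 0.411, 0.084]]
lantern 0.54 [[0.583, -0.002, 0.015], [0.603, 0.026, 0.185], [0.658, 0.051, 0.262]]
rod 0.39 [[0.492, -0.276, 0.027], [0.504, -0.27, 0.036], [0.52, -0.263, 0.067]]
house 0.76 [[0.644, -0.311, 0.243], [0.666, -0.278, 0.322], [0.702, -0.255, 0.349]]
toadstool 0.78 [[0.593, -0.398, 0.247], [0.616, -0.369, 0.308], [0.644, -0.349, 0.321]]
mug 0.8 [[0.586, 0.327, 0.002], [0.625, 0.384, 0.032], [0.655, 0.415, 0.087]]
```

View pics/v11.png

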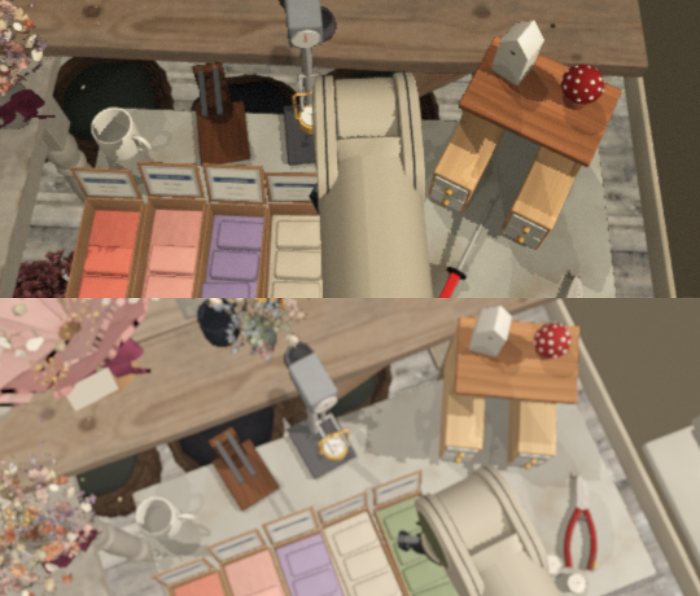

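Picture 11: the lantern hangs on the hook, the rod lies on the table in front of the gap, the ornaments and mug are in place, and the gripper is clear.

```bash
python3 -c "
from h import *
print(ticket.hand_in())"
```

```text
the job is handed in; nothing more can be done
None
```

The lantern is hanging over both prongs of the scale's hook, and the rod is laid on the table in front of the drawer gap. I handed the job in at about 31 s.

- **How it was done:** the tool can only turn about the vertical. I leaned the rod 35° within a light grip by pressing its bent tip on the table. I then gripped hard, lifted the lantern out by its wire handle and hung it. Once the hook had taken the weight, I dropped the tip clear, drew it back and laid the rod down.
- **Last checks:**
  - **Lantern:** the hook had dipped about 19 mm, which means roughly 190 g. The bar was within about 1–2 mm of the seat, and both camera views showed it level across both prongs after the rod was withdrawn.
  - **Ornaments and mug:** their positions match the first pictures to within a few millimetres.
  - **Forces:** the readings I saw stayed under about 8 N.
- **Disagreements:**
  - **Cameras:** the two differ by about 3–4 mm, so I did the final alignment at the hook using the top camera alone.
  - **Recognition:** it gave a few wrong regions while the arm blocked the view. In the last scene picture, the house's region included some background; the top view had the house in its original place.

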